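# Load a steel strip into a sloping leaf drill jig and latch the leaf

## Robot

A 7-joint arm with a two-finger parallel gripper is mounted at the origin on a cart in front of the work surface, level with it; the furniture and walls round the work are solid. World frame = base frame: x ahead of the robot, y to its left, z up, the work surface at z = 0. Lengths are in m, angles in rad, forces in N, time in s.
With the tool pointing down it reaches from about 0.425 to 0.875 m from the base axis. Payload 4.7 kg.
Tool frame: the origin (TCP) lies midway between the tips of the shut fingers; the grasp point (between the pads) lies 19 mm behind it (ctrl.grip_point_offset is the distance from the TCP to the grasp point, in m); z points along the fingers, y is the line along which they close (so a half turn about z gives the same grasp; the last joint's range is limited). The gripper opens to 87 mm and grips with 3 to 60 N. Pads are 19 mm wide; open, the fingers measure 117 mm over their backs; the gripper's body (75 mm by 190 mm) begins 51 mm behind the grasp point.
Start: joints at [1.317, 0.321, -0.07, 1.45, 0.023, 1.371, -0.057], TCP at [0.172, -0.627, 0.223] pointing down, gripper open.
Joint ranges: [-2.86, 2.86], [-0.3, 2.09], [-1.38, 1.24], [0.06, 2.45], [-1.56, 4.7], [0.09, 2.05], [-2.69, 2.69]. Speed limits (rad/s): [2.57, 2.57, 3.14, 3.14, 3.14, 3.14, 3.14].

## Interface

Orientations are given as a rotation vector (axis times angle).
In Python, from bench import ctrl gives the robot as it stands.
- The arm moves only by the tool move_arm, never from a script. Its argument "increments" is text: rows parted by semicolons, each of 7 numbers parted by spaces: the shift along the world's x, y, z in mm, then the turn, a rotation vector about the world's x, y, z in degrees, then the closure in counts, from 0 (fully open) to 255 (shut). A call has exactly 8 rows; each row shifts and turns the commanded pose from where the row before left it; what a row does not reach is not made up. A row lasts 1/12 s, in which the tool goes at most 41.7 mm and 7.16 degrees, less where a joint would pass 70% of its speed; a pose out of reach is approached as far as the arm can. A call with a gripper value outside its range is refused whole. The fingers move at their own pace and stop on an object; "grip_force" is the grip in N (left out, the last holds). Time passes only in rows, so rows that do not move let the fingers close, or fill a call up. It gives the time, the measured TCP pose, the force, the opening and the grip force at its end, in the units of the state.
- ctrl.get_state(): the state, without advancing time (a new reading comes with each control period).
- ctrl.get_image(name): name is "scene" or "side" or "wrist"; returns a dict with "frame" (480x640x3 uint8, red, green, blue), "depth" (480x640 float32, m along the optical axis (not along the pixel's ray), 0 where there is no reading), "fx", "fy", "cx", "cy" (pixels), "position" and "orientation" of the camera in the world. Camera axes: x right, y down, z forward; pixel columns grow to the right and rows downward; lengths in m; the calibration is good to about 2 mm. A picture is of the moment at which its call begins.
- ctrl.close_job(): hands the job in; it is judged then, once.
Trained networks look in a picture, given as the dict that the camera call returned (one of the last four; its "shot" number tells which), for a name from the list of things; names that differ only in an ending like _2 or _b are one class to them, and where a whole thing is asked for, a point or a joint stands for the part that bears it (a point fixed in the world has none). Each returns a list of dicts, best first, with "score" (0 to 1); they miss things now and then, are a little off and sometimes report something else, mostly with a low value. They report only what shows in the picture. A call takes as long as a camera call.
- ctrl.find_in(target, picture): "centre" ([x, y, z] in m, in world coordinates, good to about 4 mm: the middle of the surface that is visible of it).
- ctrl.silhouettes(target, picture): "region" (480x640 bool, what is visible of it).
The state is a dict: "time": time; "joint_positions": joint angles; "qd": joint speeds; "joint_torque": joint torques, N m; "position": TCP position; "tool_rot": TCP orientation; "ft_force": force on the tool from outside, world axes, zero at the start; "torque": the same for the moment, N m; "grip_width": opening from 0.0 (shut) to 1.0 (fully open); "grip_force": force on a finger pad.
Only numpy, scipy, OpenCV 4.12 (cv2) and the standard library are available. Lean on these libraries where they do the work, as an engineer would, in place of code of your own. Each camera call takes 0.05 s, during which the arm holds its last target. There are 200 camera calls.

## Task

Load the drill jig: lay the single steel strip that is lying beyond the vice flat and fully home in the jig's sloping pocket, with its hole at the upper end where the leaf's drill bush comes down, and let go of it while the hinged leaf still stands open. Then swing the leaf down over the strip and press it until the spring latch snaps over its end, so that it stays shut by itself. Leave the other things on the bench where they are.

Things in the scene. Friction and masses are not known exactly. Their poses are not given: they have to be found in the camera images.
- strip_center (a point): Centre (half-way up) of the loose steel strip, a dull flat bar 118 x 36 x 6 mm, 0.2 kg, with a 13 mm hole near one end. It starts flat on the bench, left of and beyond the vice, hole end away from the robot. x along it, away from its hole end; y across its width; z out of its upper face. Grip it across the width at its middle.
- strip_hole (a point): Centre of the hole in the strip: 43 mm from the strip's centre along the strip's -x, half-way up its thickness.
- nest: The jig's light metal pocket on a dark, fixed stand. Its floor slopes up away from the robot at 30 degrees. Origin: centre of the pocket floor, 85 mm above the bench; x up the slope, y left across it, z square to the floor. A strip that is home has its centre at z = 3 mm and its hole up the slope (strip x = nest -x, strip y = nest -y). The pocket is 121 x 39 mm: 1.5 mm clearance all round the strip.
- pocket_gap (a point): Centre of the pocket floor again, axes as the nest: the finger gap. The pocket's walls, 5.5 mm high with the top 3.5 mm chamfered at 45 degrees as a lead-in, exist only beyond 30 mm either way along x. Between them there are no side walls, the floor is a bridge only 26 mm wide, and beside it the stand lies 14 mm below the floor, so fingers can straddle the strip.
- leaf_hinge (a point): Centre of the leaf's hinge axis, at the upper end of the jig: nest x = 76, y = 0, z = 11.5 mm. The axis runs along the nest's y; ears and pin reach 37 mm either side. Axes as the nest.
- leaf (a joint): Angle of the hinged steel leaf, a flat frame 42 mm wide, 8 mm thick, 152 mm long from its hinge axis, 0 = shut, parallel to the pocket floor and 1.5 mm clear of a strip that is home; grows as it opens, to 2.2. It starts at 1.9 to 2.1, about upright, its top 0.29 m above the bench. A weak spring (0.15 N m/rad, rest at 2.0) lifts it again unless latched.
- leaf_end (a point): Middle of the outer face of the leaf's solid free-end plate (42 x 34 mm), 131 mm from the hinge axis and 4 mm off its mid-plane: the place to push. The outer face is the far side when the leaf stands open, the top when shut. x toward the hinge, y as the nest's y, z out of the outer face.
- latch (a joint): How far the spring latch's sloped tongue is pushed back (m): 0 = out, at most 0.009. The leaf's rounded end pushes it back 5.5 mm in the last 13 mm of closing (up to 10 N on the leaf's end); it springs out over the leaf when the leaf is pressed to within 0.01 rad of 0. The leaf stops at 0. Latched, the leaf may lift back to 0.01 rad.
- tongue_tip (a point): Lower edge of the tongue's tip, at the lower end of the jig (nest x = -70.5, z = 17 mm when out). Behind it, at nest x = -88 to -110 mm, stands the latch housing, 36 mm wide and up to 38 mm above the floor's level, and a round release knob 18 mm wide out to x = -134 mm. These need not be touched.
- done_stack: Bystander: stack of finished strips, 120 x 47 x 24 mm, right of the jig. Origin under its centre.
- tape: Bystander: yellow tape measure, 36 x 68 x 62 mm, right of the jig at the front. Origin under its centre.
- square: Bystander: try square, 110 x 171 x 23 mm, left of the vice. Origin under its centre.
- marker: Bystander: paint marker, 138 x 19 x 16 mm, lying beyond the jig, to its right. Origin under its centre.

How it is judged:
On the way:
1. the strip lies flat and home in the pocket, hole end up the slope, let go, with the leaf still open (over 1.2 rad) (x of strip_center in the frame of nest between -0.003 and 0.003 m and y of strip_center in the frame of nest between -0.003 and 0.003 m and z of strip_center in the frame of nest between 0.0015 and 0.0043 m and angle between the z axis of strip_center and the z axis of nest, either way round below 0.03 rad and angle between the x axis of strip_center and the x axis of nest, either way round below 0.05 rad and x of strip_hole in the frame of nest above 0.03 m and contact force between the fingers and strip below 0.2 N and linear speed of strip below 0.01 m/s and value of joint leaf above 1.2 rad), for 0.3 s.
At the end, for the whole second after the job is handed in: Strip home in the pocket, hole end up the slope: within 3 mm of centre along and across, 1.5 to 4.3 mm above the floor, flat within 0.03 rad, square within 0.05 rad, let go and at rest. Leaf shut (under 0.03 rad) and still, latch tongue out over its end (within 1.5 mm of fully out) (x of strip_center in the frame of nest between -0.003 and 0.003 m and y of strip_center in the frame of nest between -0.003 and 0.003 m and z of strip_center in the frame of nest between 0.0015 and 0.0043 m and angle between the z axis of strip_center and the z axis of nest, either way round below 0.03 rad and angle between the x axis of strip_center and the x axis of nest, either way round below 0.05 rad and x of strip_hole in the frame of nest above 0.03 m and contact force between the fingers and strip below 0.2 N and linear speed of strip below 0.01 m/s and value of joint leaf below 0.03 rad and value of joint latch below 0.0015 m and velocity of joint leaf below 0.05 rad/s); the robot touches nothing.
It fails at once if the stack of finished strips is moved by more than 3 cm (distance of done_stack from where it was at the start of the episode above 0.03 m).
It fails at once if the tape measure is moved by more than 3 cm (distance of tape from where it was at the start of the episode above 0.03 m).
It fails at once if the try square is moved by more than 3 cm (distance of square from where it was at the start of the episode above 0.03 m).
It fails at once if the paint marker is moved by more than 3 cm (distance of marker from where it was at the start of the episode above 0.03 m).
It also fails if it takes over 64 s, if anything falls off the work surface, if the arm or the gripper's body presses on something with over 40 N, if the wrist force passes 120 N, or if a joint passes its speed limit or range.

## Working session

There is one attempt and no reset: what is moved stays moved. The work goes in short steps, Python scripts to look and compute and a tool call to move; the robot and the scene stay as the last step left them, time stands still between calls to the robot, and variables do not carry over. Pictures are saved under pics/ and viewed, at most 10 in all, crops included, and the job is handed in when it is done.

Besides the shell and the picture viewer there is one more tool, called after "Emit:" as name(argument=value, ...), one argument or row to a line, values as JSON. move_arm: Moves the arm, as the interface text tells. Its arguments: {"type":"object","properties":{"increments":{"type":"string"},"grip_force":{"type":"number"}},"required":["increments"]}

```bash
mkdir -p pics; ls
cat > h.py <<'E'
import numpy as np, cv2
from scipy.spatial.transform import Rotation as R
from bench import ctrl
def save(p,n): cv2.imwrite('pics/'+n,p['frame'][:,:,::-1])
def rot(p):
    o=np.array(p['orientation']); return R.from_rotvec(o).as_matrix() if o.shape==(3,) else (o if o.shape==(3,3) else None)
def cloud(p):
    d=p['depth']; v,u=np.mgrid[:480,:640]
    c=np.stack([(u-p['cx'])/p['fx']*d,(v-p['cy'])/p['fy']*d,d],-1)
    return c@rot(p).T+np.array(p['position'])
E
python3 - <<'E'
from h import *
s=ctrl.get_state(); print(s)
for n in('scene','side'):
    p=ctrl.get_image(n); save(p,n+'1.png'); print(n,p['position'],p['orientation'],p['fx'])
    for t in('strip_center','strip_hole','nest','leaf','leaf_end','leaf_hinge','tongue_tip','done_stack','tape','square','marker'):
        print(t,[(np.round(r['centre'],3),round(r['score'],2)) for r in ctrl.find_in(t,p)[:2]])
E
```

```text
pics
{'time': 0.0, 'joint_positions': array([ 1.31708634,  0.32182103, -0.07008838,  1.45169524,  0.0225982 ,
        1.37077514, -0.0568819 ]), 'qd': array([ 2.35669615e-06,  2.83372642e-04, -2.70679238e-04, -7.16803728e-04,
       -8.28142327e-04,  1.37202801e-03, -2.53180724e-04]), 'joint_torque': array([-4.25016433e-04, -4.91282451e+01, -4.04550070e-01, -3.12525773e+01,
       -6.40596240e-02,  4.38896427e-02,  1.75153496e-04]), 'position': array([ 0.17181049, -0.62630516,  0.22145265]), 'tool_rot': array([-3.11159584e+00, -4.19249234e-01,  5.48662277e-04]), 'ft_force': array([-0.80514702, -0.45125648, -0.15368777]), 'torque': array([0.00471128, 0.01308561, 0.03160265]), 'grip_force': 0.0, 'grip_width': 0.9983013230291177}
scene [0.09049541 0.5241621  0.68254573] [-0.76571742  2.46061253 -1.22579753] 465.3642859294187
strip_center [(array([0.593, 0.093, 0.007]), 0.93), (array([ 0.442, -0.206,  0.057]), 0.4)]
strip_hole [(array([0.59 , 0.089, 0.005]), 0.61)]
nest [(array([ 0.543, -0.189,  0.086]), 0.61)]
leaf [(array([ 0.584, -0.186,  0.208]), 0.73)]
leaf_end [(array([ 0.584, -0.1
[... 383 characters left out ...]
.15086145  1.00718891] [-1.95079423 -1.87952581  0.51884223] 487.7556128993382
strip_center [(array([0.601, 0.089, 0.003]), 0.95)]
strip_hole [(array([0.604, 0.093, 0.005]), 0.76)]
nest [(array([ 0.586, -0.199,  0.121]), 0.91)]
leaf [(array([ 0.585, -0.196,  0.211]), 0.8), (array([ 0.589, -0.199,  0.115]), 0.7)]
leaf_end [(array([ 0.59 , -0.195,  0.211]), 0.82)]
leaf_hinge [(array([ 0.592, -0.2  ,  0.116]), 0.77)]
tongue_tip [(array([0.604, 0.091, 0.009]), 0.61)]
done_stack [(array([ 0.59 , -0.437,  0.024]), 0.64)]
tape [(array([ 0.471, -0.433,  0.051]), 0.57)]
square [(array([0.358, 0.218, 0.009]), 0.88), (array([0.6  , 0.089, 0.003]), 0.52)]
marker [(array([ 0.741, -0.309,  0.012]), 0.77)]
```

View pics/scene1.png

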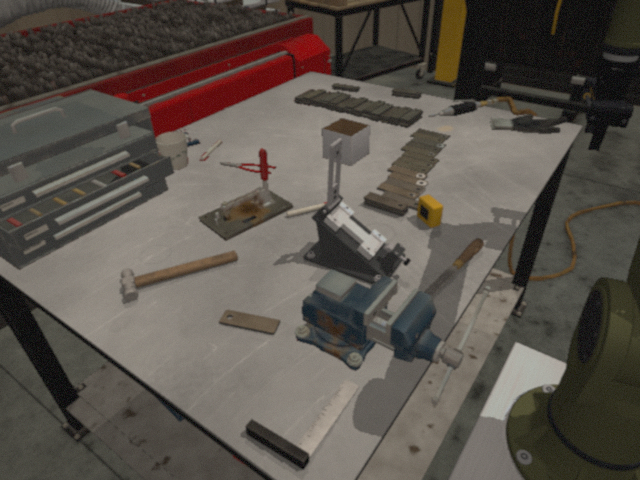

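View pics/side1.png

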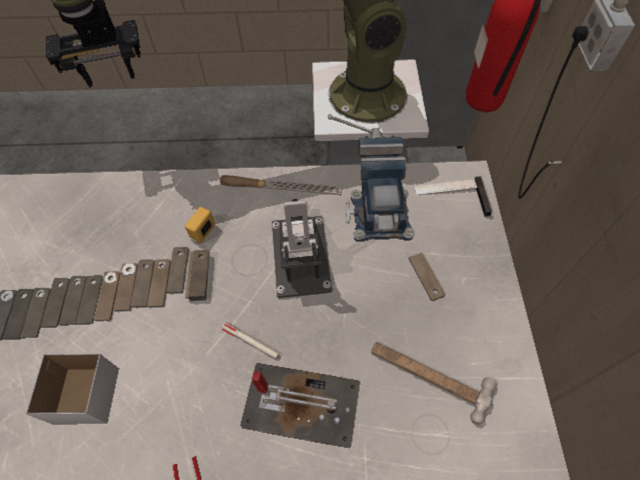

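The scene view shows the strip at about (250,322), with its hole at the far-left end (232,314). The jig is at about (350,240) with its leaf upright. The side view shows the strip at (427,277) and the jig at (300,250). Next I'll move the arm over to look with the wrist camera.

Emit:
move_arm(
  increments="10 20 40 0 0 0 0;20 25 25 0 0 0 0;25 30 15 0 0 0 0;25 30 10 0 0 0 0;25 30 10 0 0 0 0;25 30 10 0 0 0 0;25 30 10 0 0 0 0;25 30 10 0 0 0 0",
)

```text
time: 1.87
position: [0.3519, -0.4021, 0.3497]
tool_rot: [3.113, 0.419, 0.0]
ft_force: [0.9, -0.2, 0.1]
grip_width: 1.001
grip_force: 0.0
```

Emit:
move_arm(
  increments="25 30 10 0 0 0 0;25 30 10 0 0 0 0;20 30 10 0 0 0 0;15 30 10 0 0 0 0;15 25 0 0 0 0 0;15 25 0 0 0 0 0;5 15 0 0 0 0 0;0 0 0 0 0 0 0",
)

```text
time: 2.53
position: [0.4729, -0.2138, 0.3895]
tool_rot: [-3.111, -0.432, -0.002]
ft_force: [-0.4, 0.4, 0.1]
grip_width: 0.997
grip_force: 0.0
```

Run:
```python
from h import *
s=ctrl.get_state(); print(s['time'],s['position'],s['tool_rot'])
p=ctrl.get_image('wrist'); save(p,'w1.png'); print(p['position'],R.from_rotvec(p['orientation']).as_matrix().round(2))
for t in('strip_center','strip_hole','nest','leaf','leaf_end','leaf_hinge','tongue_tip'):
        print(t,[(np.round(r['centre'],3),round(r['score'],2)) for r in ctrl.find_in(t,p)[:2]])
```

```text
2.5333 [ 0.47290594 -0.21375974  0.38946918] [-3.11091229e+00 -4.32005362e-01 -2.49766003e-03]
[ 0.53652578 -0.19411191  0.55173155] [[ 0.27 -0.93 -0.24]
 [-0.96 -0.26 -0.07]
 [ 0.    0.25 -0.97]]
strip_center [(array([0.602, 0.091, 0.006]), 0.83), (array([ 0.586, -0.428,  0.027]), 0.45)]
strip_hole [(array([0.596, 0.092, 0.008]), 0.62)]
nest [(array([ 0.549, -0.2  ,  0.083]), 0.67)]
leaf [(array([ 0.58 , -0.192,  0.282]), 0.85)]
leaf_end [(array([ 0.58 , -0.195,  0.283]), 0.67)]
leaf_hinge [(array([ 0.547, -0.198,  0.083]), 0.86)]
tongue_tip [(array([ 0.444, -0.208,  0.069]), 0.56)]
```

View pics/w1.png

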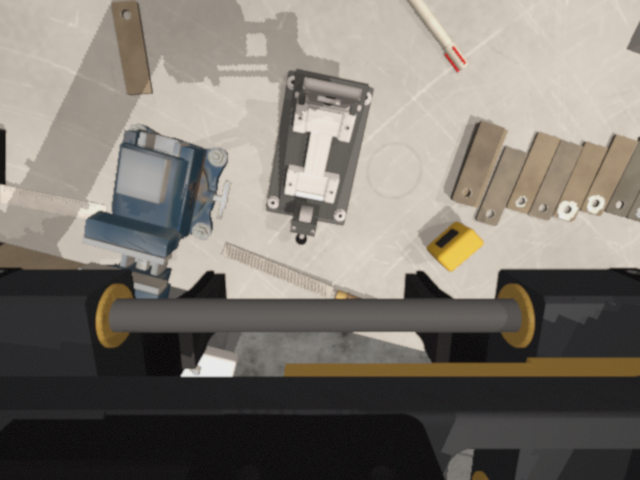

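The wrist view shows the jig at (320,150) with its light pocket parts and white bridge, and the strip at (130,45) with its hole at (125,12). Now I'll fit the poses.

Run:
```python
from h import *
p=ctrl.get_image('wrist'); C=cloud(p); f=p['frame'].astype(int)
# strip
for t in('strip_center',):
    r=ctrl.silhouettes(t,p)[0]; m=r['region']; 
    P=C[m&(p['depth']>0)]; P=P[(P[:,2]>0)&(P[:,2]<.02)]
    print(t,r['score'],m.sum(),'z',np.median(P[:,2]), cv2.minAreaRect((P[:,:2]*1000).astype(np.float32)))
    q=P[:,:2]-P[:,:2].mean(0);w,V=np.linalg.eigh(q.T@q);print('dir',V[:,1],np.degrees(np.arctan2(V[1,1],V[0,1])))
def whole(name):
    rs=ctrl.silhouettes(name,p); 
    for r in rs[:2]:
        m=r['region'];v,u=np.nonzero(m);print(name,r['score'],m.sum(),u.min(),u.max(),v.min(),v.max())
    return rs
whole('nest');whole('leaf')
cv2.imwrite('pics/w1c.png',cv2.resize(p['frame'][60:250,250:390,::-1],None,fx=3,fy=3,interpolation=cv2.INTER_CUBIC))
# bright jig pixels
b=f.min(-1)>150
sub=np.zeros_like(b);sub[90:215,270:370]=1
P=C[b&sub]; P=P[(P[:,2]>.04)&(P[:,2]<.14)]
print(len(P)); A=np.c_[P[:,:2],np.ones(len(P))]
for i in range(5):
    c=np.linalg.lstsq(A,P[:,2],rcond=None)[0]; e=P[:,2]-A@c; k=abs(e)<.004; A,P=A[k],P[k]
print('plane',c,'tilt',np.degrees(np.arctan(np.hypot(*c[:2]))),'yaw',np.degrees(np.arctan2(c[1],c[0])),len(P),e.std())
print(P.min(0),P.max(0),P.mean(0))
# hinge/base corner points
for uv in((293,73),(369,91),(340,220),(272,204),(303,238),(320,150)):
    print(uv,C[uv[1],uv[0]].round(4))
```

```text
strip_center 0.73 2547 z 0.0055878415521637415 ((597.341796875, 90.946533203125), (117.3230209350586, 39.71477127075195), 19.175565719604492)
dir [-0.94296195 -0.33290053] -160.5550791536932
nest 0.7 9934 275 361 64 241
nest 0.17 1439 293 352 71 106
leaf 0.66 1431 293 352 71 106
3771
plane [ 5.53423617e-01  3.75499597e-04 -2.07687471e-01] tilt 28.961183328544042 yaw 0.038875353707133325 2494 0.0016350091695725457
[ 0.46878374 -0.23747297  0.05360974] [ 0.58939143 -0.16640408  0.11965491] [ 0.52897031 -0.20077525  0.08493685]
(293, 73) [ 0.6079 -0.1557  0.1143]
(369, 91) [ 0.6331 -0.2562 -0.002 ]
(340, 220) [ 0.4409 -0.2673  0.0111]
(272, 204) [ 0.4381 -0.1599  0.0139]
(303, 238) [ 0.3949 -0.2196 -0.0014]
(320, 150) [ 0.5343 -0.2082  0.0856]
```

View pics/w1c.png

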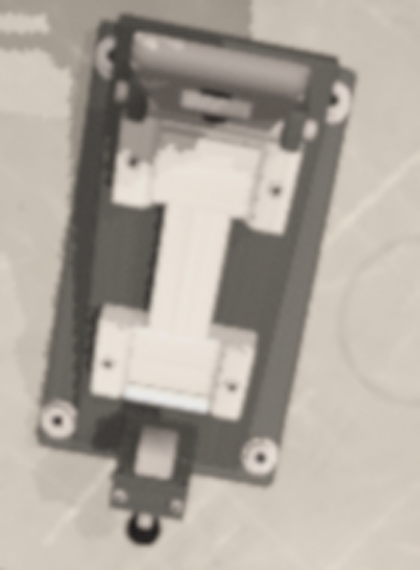

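The crop shows the wall blocks' screws at (132,160), (276,190), (108,364) and (231,386), and the bridge from (196,210) to (181,335). I'll solve the jig pose from these.

```bash
cat >> h.py <<'E'
def proj(p,X):
    c=(np.asarray(X)-np.array(p['position']))@rot(p); return np.c_[c[:,0]/c[:,2]*p['fx']+p['cx'],c[:,1]/c[:,2]*p['fy']+p['cy']]
def nest(x,y,yaw):
    Rm=(R.from_euler('z',yaw)*R.from_euler('y',-30,degrees=True)).as_matrix(); return Rm,np.array([x,y,.085])
E
python3 - <<'E'
from h import *
from scipy.optimize import least_squares
p=ctrl.get_image('wrist')
T=lambda a:np.array(a,float)/3+[250,60]-1/3
sc=T([(132,160),(276,190),(108,364),(231,386)]); br=T([(163,210),(230,220),(150,330),(213,338)])
def fun(v):
    Rm,o=nest(*v[:3]); a,b=v[3:5]
    S=np.array([(a,b,.0055),(a,-b,.0055),(-a,b,.0055),(-a,-b,.0055)])
    e1=(proj(p,S@Rm.T+o)-sc).ravel()
    B=np.array([(.03,.013,0),(.03,-.013,0),(-.03,.013,0),(-.03,-.013,0)])
    e2=(proj(p,B@Rm.T+o)-br)
    d=proj(p,np.array([[.03,0,0],[-.03,0,0]])@Rm.T+o); d=(d[0]-d[1])/np.linalg.norm(d[0]-d[1])
    e2=e2@np.array([-d[1],d[0]])
    return np.r_[e1,e2*.7]
r=least_squares(fun,[.53,-.2,.05,.045,.03]); print(r.x,np.degrees(r.x[2]),r.fun.round(2))
v=r.x;Rm,o=nest(*v[:3]); im=p['frame'][:,:,::-1].copy()
L=np.array([(.0605,.0195,0),(.0605,-.0195,0),(-.0605,-.0195,0),(-.0605,.0195,0),(.076,.037,.0115),(.076,-.037,.0115),(-.0705,0,.017),(.03,.013,0),(-.03,.013,0),(.03,-.013,0),(-.03,-.013,0)])
big=cv2.resize(im[60:250,250:390],None,fx=4,fy=4,interpolation=cv2.INTER_CUBIC)
for q in proj(p,L@Rm.T+o): cv2.circle(big,tuple(((q-[250,60])*4+1.5).astype(int)),3,(0,0,255),-1)
cv2.imwrite('pics/w1d.png',big[:600])
s=ctrl.silhouettes('strip_center',p)[0]['region']; 
# strip: refine by contour rays on plane z=6mm
c=max(cv2.findContours(s.astype(np.uint8),0,2)[0],key=cv2.contourArea)[:,0].astype(float)
d=np.c_[(c[:,0]-p['cx'])/p['fx'],(c[:,1]-p['cy'])/p['fy'],np.ones(len(c))]@rot(p).T
t=(.006-p['position'][2])/d[:,2]; X=np.array(p['position'])+d*t[:,None]
print('strip',cv2.minAreaRect((X[:,:2]*1000).astype(np.float32)))
cs,_=cv2.findContours((cv2.GaussianBlur(p['frame'],(3,3),0).max(-1)[:,:]<0).astype(np.uint8),0,2)
for n in('scene','side'):
    q=ctrl.get_image(n); m=ctrl.silhouettes('strip_center',q)[0]['region']
    c=max(cv2.findContours(m.astype(np.uint8),0,2)[0],key=cv2.contourArea)[:,0].astype(float)
    d=np.c_[(c[:,0]-q['cx'])/q['fx'],(c[:,1]-q['cy'])/q['fy'],np.ones(len(c))]@rot(q).T
    t=(.006-q['position'][2])/d[:,2]; X=np.array(q['position'])+d*t[:,None]
    print(n,cv2.minAreaRect((X[:,:2]*1000).astype(np.float32)))
E
```

```text
[ 0.53013192 -0.1980721   0.08870848  0.04827174  0.02849856] 5.082621727074254 [ 0.16  0.46  0.07 -0.44  0.14 -0.02  0.42  0.12  0.72 -0.12 -0.33 -1.49]
strip ((597.4669799804688, 88.68367767333984), (117.77619171142578, 39.532814025878906), 18.813867568969727)
scene ((596.0314331054688, 91.35887908935547), (120.46089172363281, 40.963260650634766), 19.230497360229492)
side ((600.2845458984375, 89.05812072753906), (118.59870910644531, 35.546085357666016), 19.715452194213867)
```

View pics/w1d.png

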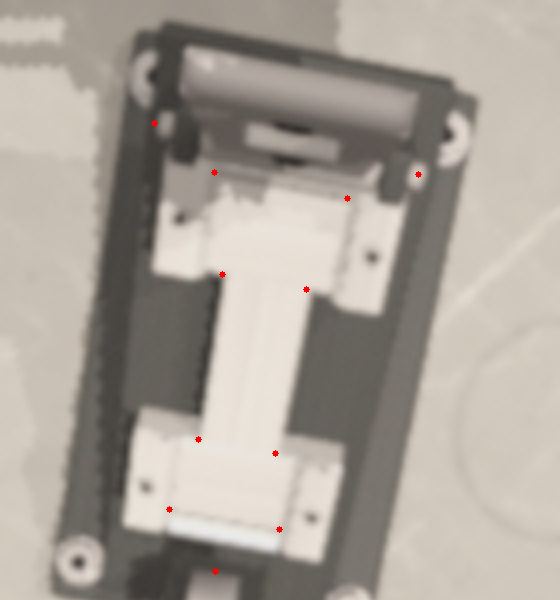

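The projected pocket corners sit on the image to about 1 mm, so the jig is at (0.530, -0.198) with yaw 5.1°. The strip is at about (0.598, 0.0895) with yaw 19.2°. Going to the strip.

Emit:
move_arm(
  increments="8 20 0 0 0 0.5 0;16 38 0 0 0 0.5 0;16 38 0 0 0 0.5 0;16 38 0 0 0 0.5 0;16 38 0 0 0 0.5 0;16 38 -10 0 0 0.5 0;16 38 -20 0 0 0.4 0;8 20 -20 0 0 0 0",
)

```text
time: 4.1
position: [0.5823, 0.0508, 0.3413]
tool_rot: [-3.096, -0.52, -0.005]
ft_force: [-1.4, 0.5, -0.0]
grip_width: 1.0
grip_force: 0.0
```

Emit:
move_arm(
  increments="8 20 -30 0 0 0 0;5 15.5 -30 0 0 0 0;0 0 -35 0 0 0 0;0 0 -35 0 0 0 0;0 0 -35 0 0 0 0;0 0 -20 0 0 0 0;0 0 0 0 0 0 0;0 0 0 0 0 0 0",
)

```text
time: 4.77
position: [0.5937, 0.0805, 0.1553]
tool_rot: [-3.099, -0.512, 0.003]
ft_force: [-0.2, -0.1, -0.2]
grip_width: 0.996
grip_force: 0.0
```

Run:
```python
from h import *
s=ctrl.get_state(); Rt=R.from_rotvec(s['tool_rot']).as_matrix(); print(s['time'],s['position'],Rt.round(3))
p=ctrl.get_image('wrist'); save(p,'w2.png')
for t in('strip_center','strip_hole'):
    print(t,[(np.round(r['centre'],4),round(r['score'],2)) for r in ctrl.find_in(t,p)[:2]])
for n in('wrist','side'):
    q=ctrl.get_image(n)
    for r in ctrl.silhouettes('strip_center',q)[:1]:
        c=max(cv2.findContours(r['region'].astype(np.uint8),0,2)[0],key=cv2.contourArea)[:,0].astype(float)
        d=np.c_[(c[:,0]-q['cx'])/q['fx'],(c[:,1]-q['cy'])/q['fy'],np.ones(len(c))]@rot(q).T
        t=(.006-q['position'][2])/d[:,2]; X=np.array(q['position'])+d*t[:,None]
        print(n,cv2.minAreaRect((X[:,:2]*1000).astype(np.float32)))
```

```text
4.7667 [0.59371848 0.08049157 0.15531438] [[ 0.947  0.321 -0.002]
 [ 0.321 -0.947  0.   ]
 [-0.002 -0.001 -1.   ]]
strip_center [(array([0.6047, 0.0875, 0.0075]), 0.64)]
strip_hole [(array([0.5995, 0.0927, 0.004 ]), 0.61)]
wrist ((597.8511962890625, 90.37628173828125), (117.44930267333984, 35.75459671020508), 19.20991325378418)
side ((600.7476806640625, 89.47096252441406), (119.95972442626953, 39.609596252441406), 20.350664138793945)
```

View pics/w2.png

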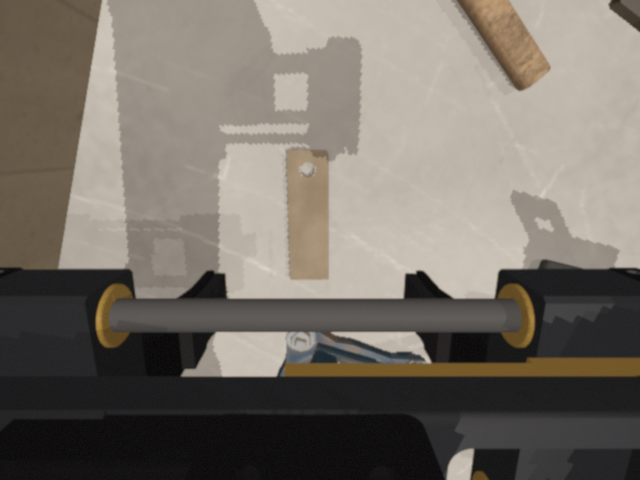

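The strip stands upright at (308,213) in the wrist view, with its hole at (308,168). It measures (0.598, 0.090) at 19.2°. Descending.

Emit:
move_arm(
  increments="2 5 -25 0 0 0.5 0;2.2 5 -35 0 0 0 0;0 0 -35 0 0 0 0;0 0 -25 0 0 0 0;0 0 -13 0 0 0 0;0 0 -10 0 0 0 0;0 0 0 0 0 0 0;0 0 0 0 0 0 0",
)

```text
time: 5.78
position: [0.5994, 0.0908, 0.014]
tool_rot: [3.097, 0.525, 0.002]
ft_force: [0.0, 0.6, 1.0]
grip_width: 1.001
grip_force: 0.0
```

Emit:
move_arm(
  increments="-1 0 -4 0 0 0 0;0 0 -4 0 0 0 0;0 0 -2.5 0 0 0 0;0 0 0 0 0 0 0;0 0 0 0 0 0 60;0 0 0 0 0 0 110;0 0 0 0 0 0 150;0 0 0 0 0 0 180",
  grip_force=30,
)

```text
time: 6.45
position: [0.5976, 0.0906, 0.0026]
tool_rot: [3.097, 0.525, 0.0]
ft_force: [0.3, -0.4, 0.4]
grip_width: 0.78
grip_force: 0.0
```

Emit:
move_arm(
  increments="0 0 0 0 0 0 255;0 0 0 0 0 0 255;0 0 0 0 0 0 255;0 0 0 0 0 0 255;0 0 0 0 0 0 255;0 0 0 0 0 0 255;0 0 0 0 0 0 255;0 0 0 0 0 0 255",
  grip_force=45,
)

```text
time: 7.12
position: [0.5975, 0.0903, 0.0024]
tool_rot: [3.097, 0.525, 0.0]
ft_force: [0.6, -0.9, 0.4]
grip_width: 0.4
grip_force: 45.0
```

Emit:
move_arm(
  increments="0 0 10 0 0 0 255;0 0 25 0 0 0 255;0 0 40 0 0 0 255;-5 0 40 0 0 0 255;-5 0 40 0 0 0 255;-5 0 40 0 0 0 255;-5 0 40 0 0 0 255;-5 0 40 0 0 0 255",
)

```text
time: 7.78
position: [0.5713, 0.0912, 0.2798]
tool_rot: [3.097, 0.527, 0.0]
ft_force: [1.6, 0.8, -2.8]
grip_width: 0.399
grip_force: 45.0
```

Emit:
move_arm(
  increments="-10 -15 40 0 0 -1.1 255;-12 -30 25 0 0 -2 255;-12 -36 10 0 0 -2 255;-14 -37 0 0 0 -2 255;-14 -37 0 0 0 -2 255;-14 -37 0 0 0 -2 255;-14 -37 0 0 0 -2 255;-10 -37 0 0 0 -1 255",
)

```text
time: 8.45
position: [0.4713, -0.1756, 0.3512]
tool_rot: [3.138, 0.139, 0.0]
ft_force: [1.0, 0.5, -1.5]
grip_width: 0.396
grip_force: 45.0
```

Emit:
move_arm(
  increments="0 -20 0 0.27 -3 0 255;0 -10 0 0.45 -5 0 255;0 0 0 0.45 -5 0 255;0 0 0 0.45 -5 0 255;0 0 0 0.45 -5 0 255;0 0 0 0.45 -5 0 255;0 0 0 0.15 -1.9 0 255;0 0 0 0 0 0 255",
)

```text
time: 9.12
position: [0.4768, -0.209, 0.3475]
tool_rot: [-3.005, -0.134, -0.795]
ft_force: [0.1, 0.8, -1.6]
grip_width: 0.399
grip_force: 45.0
```

```bash
cat > g.py <<'E'
from h import *
import sys
s=ctrl.get_state(); Rt=R.from_rotvec(s['tool_rot']).as_matrix()
Rm,o=nest(.5301,-.1981,np.radians(5.1))
print(s['time'],s['position'],s['joint_positions'].round(2))
want=Rm@np.diag([1,-1,-1.]); dR=R.from_matrix(want@Rt.T).as_rotvec(degrees=True); print('turn needed',dR.round(2))
for h in map(float,sys.argv[1:]): print('to z',h,((o+Rm@[0,0,h]-s['position'])*1000).round(1))
print('nest coords mm',(1000*Rm.T@(s['position']-o)).round(1), 'force nest',(Rm.T@s['ft_force']).round(1))
E
python3 g.py .08 .04
```

```text
9.1167 [ 0.47681705 -0.20902961  0.34751056] [ 0.76 -0.3  -0.14  1.92 -0.42  1.14 -0.76]
turn needed [-0.38 -0.39 -0.1 ]
to z 0.08 [  13.4    7.4 -193.2]
to z 0.04 [  33.4    9.2 -227.9]
nest coords mm [ 84.5  -6.1 254.4] force nest [-0.7  0.8 -1.4]
```

Emit:
move_arm(
  increments="0 1 -20 0 0 0 255;0 1 -30 0 0 0 255;0 1 -30 0 0 0 255;0 1 -30 0 0 0 255;3 1 -30 0 0 0 255;5 1 -30 -0.2 -0.2 0 255;5 1 -23 -0.2 -0.2 -0.1 255;0 0 0 0 0 0 255",
)

```text
time: 9.78
position: [0.4894, -0.198, 0.1521]
tool_rot: [-3.009, -0.142, -0.798]
ft_force: [-1.7, 0.7, -2.6]
grip_width: 0.396
grip_force: 45.0
```

```bash
python3 g.py .04 .02
python3 - <<'E'
from h import *
p=ctrl.get_image('wrist'); q=ctrl.get_image('scene')
cv2.imwrite('pics/c3.png',np.hstack([p['frame'],cv2.resize(q['frame'][160:300,280:440],(549,480))])[:, :, ::-1][:, 150:950])
E
```

```text
9.7833 [ 0.48938494 -0.19801912  0.15213885] [ 0.72 -0.17 -0.17  2.22 -0.51  0.73 -0.6 ]
turn needed [-0.05 -0.29 -0.33]
to z 0.04 [ 20.8  -1.9 -32.5]
to z 0.02 [ 30.8  -1.  -49.8]
nest coords mm [-1.5  3.7 78.4] force nest [-2.7  0.9 -1.5]
```

View pics/c3.png

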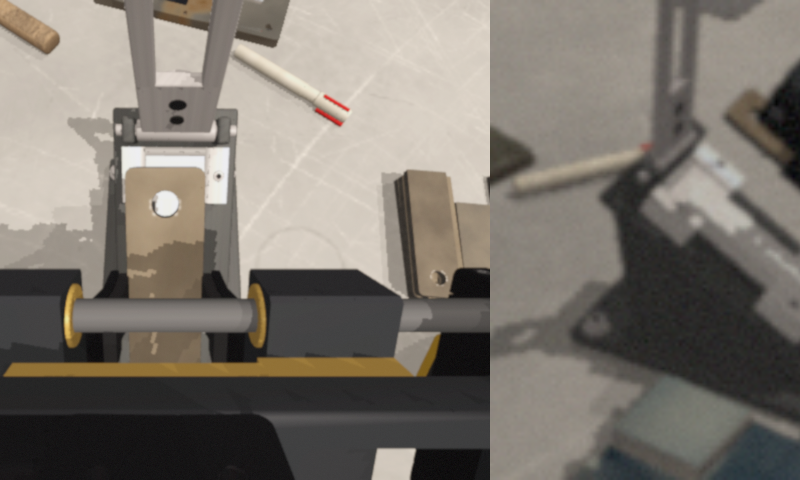

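The strip is held level with the pocket slope, its hole at wrist pixel (315,204). The hinge pin ends are at about (268,131) and (386,131). I'll check the predicted projections against these.

Run:
```python
from h import *
s=ctrl.get_state(); p=ctrl.get_image('wrist'); Rt=R.from_rotvec(s['tool_rot']).as_matrix()
Rm,o=nest(.5301,-.1981,np.radians(5.1))
# strip axes in tool: tool x = -strip x? tool x ~ nest x
st=lambda x,y,z: s['position']+Rt@np.array([x,y,-.0006-z])
S=proj(p,[st(.043,0,.003),st(.059,.018,.003),st(.059,-.018,.003),st(.03,.018,.003),st(.03,-.018,.003)])
print('strip hole, corners L/R, sides x=30',S.round(1))
J=np.array([(.076,.037,.0115),(.076,-.037,.0115),(.048,.0285,.0055),(.048,-.0285,.0055),(.0605,.0195,0),(.0605,-.0195,0)])
Jp=proj(p,J@Rm.T+o);print('jig pin L/R, screws, pocket corners',Jp.round(1))
im=cv2.resize(p['frame'][90:270,240:420,::-1],None,fx=3.3,fy=3.3,interpolation=cv2.INTER_CUBIC)
for q,c in [(a,(0,0,255)) for a in S]+[(a,(0,255,0)) for a in Jp]:
    cv2.circle(im,tuple(((q-[240,90])*3.3+1.1).astype(int)),2,c,-1)
cv2.imwrite('pics/c4.png',im)
```

```text
strip hole, corners L/R, sides x=30 [[317.6 202.7]
 [358.5 166.7]
 [276.9 166.6]
 [356.6 230.8]
 [278.5 230.8]]
jig pin L/R, screws, pocket corners [[259.8 138.6]
 [376.4 139.1]
 [275.2 182.3]
 [360.2 182.7]
 [289.  163. ]
 [346.6 163.3]]
```

View pics/c4.png

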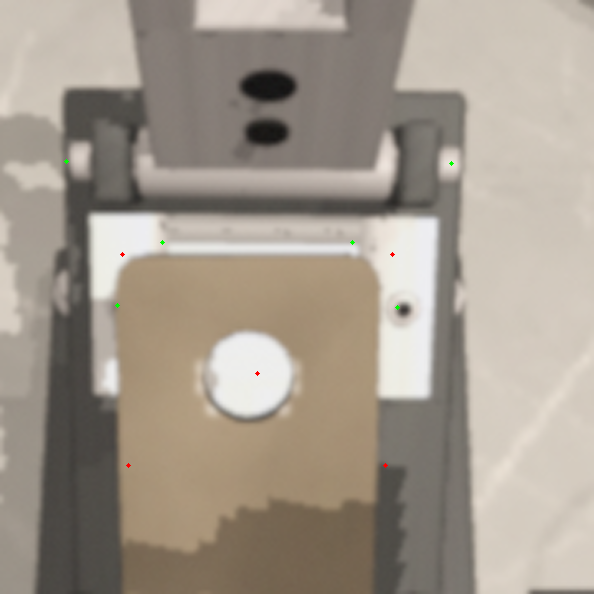

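```bash
python3 g.py .04 .02
python3 - <<'E'
from h import *
s=ctrl.get_state(); p=ctrl.get_image('wrist'); Rt=R.from_rotvec(s['tool_rot']).as_matrix()
print((Rt.T@rot(p)).round(4),(Rt.T@(p['position']-s['position'])*1000).round(1),p['cx'],p['fx'])
s=ctrl.get_state();print(s['position'])
E
```

```text
9.9333 [ 0.49267631 -0.20193936  0.15927717] [ 0.72 -0.17 -0.16  2.21 -0.51  0.73 -0.6 ]
turn needed [ 0.3   0.28 -0.13]
to z 0.04 [ 17.5   2.1 -39.6]
to z 0.02 [ 27.5   3.  -57. ]
nest coords mm [ 4.6 -0.5 83.1] force nest [ 0.1  0.3 -1. ]
[[ 1.000e-04 -9.683e-01 -2.498e-01]
 [ 1.000e+00 -1.000e-04  7.000e-04]
 [-7.000e-04 -2.498e-01  9.683e-01]] [  66.7   -1.5 -162.9] 314.76975023177226 354.29085833419975
[ 0.49295814 -0.20248452  0.15994152]
```

Emit:
move_arm(
  increments="4.6 0 -10 0.1 0.1 0 255;4 0 -9 0.1 0.1 0 255;4 0 -8.2 0.1 0.1 -0.1 255;4 0 -8 0 0 0 255;3 0 -7 0 0 0 255;3 0 -6 0 0 0 255;0 0 0 0 0 0 255;0 0 0 0 0 0 255",
)

```text
time: 10.65
position: [0.5139, -0.2015, 0.108]
tool_rot: [-3.009, -0.133, -0.801]
ft_force: [0.9, -0.8, -2.4]
grip_width: 0.397
grip_force: 45.0
```

Emit:
move_arm(
  increments="0 0 0 0 0 0 255;0 0 0 0 0 0 255;0 0 0 0 0 0 255;0 0 0 0 0 0 255;0 0 0 0 0 0 255;0 0 0 0 0 0 255;0 0 0 0 0 0 255;0 0 0 0 0 0 255",
)

```text
time: 11.32
position: [0.5141, -0.2019, 0.1089]
tool_rot: [-3.009, -0.133, -0.803]
ft_force: [0.7, 1.2, -1.8]
grip_width: 0.401
grip_force: 45.0
```

```bash
python3 g.py .02
python3 - <<'E'
from h import *
s=ctrl.get_state(); p=ctrl.get_image('wrist'); Rt=R.from_rotvec(s['tool_rot']).as_matrix()
Rm,o=nest(.5301,-.1981,np.radians(5.1)); o=o+Rm@[0,-.0013,0]
st=lambda x,y,z: s['position']+Rt@np.array([x,y-.0012,-.0006-z])
S=proj(p,[st(.043,0,.003),st(.059,.018,.003),st(.059,-.018,.003),st(.03,.018,.003),st(.03,-.018,.003)])
J=np.array([(.076,.037,.0115),(.076,-.037,.0115),(.048,.0285,.0055),(.048,-.0285,.0055),(.0605,.0195,0),(.0605,-.0195,0)])
Jp=proj(p,J@Rm.T+o);print(S.round(1),Jp.round(1))
im=cv2.resize(p['frame'][90:270,240:420,::-1],None,fx=3.3,fy=3.3,interpolation=cv2.INTER_CUBIC)
for q,c in [(a,(0,0,255)) for a in S]+[(a,(0,255,0)) for a in Jp]:
    cv2.circle(im,tuple(((q-[240,90])*3.3+1.1).astype(int)),2,c,-1)
cv2.imwrite('pics/c5.png',im)
E
```

```text
11.3167 [ 0.5140553  -0.2018791   0.10885382] [ 0.7  -0.06 -0.18  2.22 -0.54  0.61 -0.57]
turn needed [-0.08 -0.14  0.03]
to z 0.02 [ 6.1  2.9 -6.5]
nest coords mm [-2.2 -2.3 28.8] force nest [-0.2  1.1 -1.9]
[[315.  202.6]
 [355.9 166.5]
 [274.2 166.5]
 [354.1 230.7]
 [276.  230.7]] [[238.7 123.9]
 [391.7 123.7]
 [260.4 181.2]
 [370.  181.1]
 [278.1 156.2]
 [352.2 156.1]]
```

View pics/c5.png

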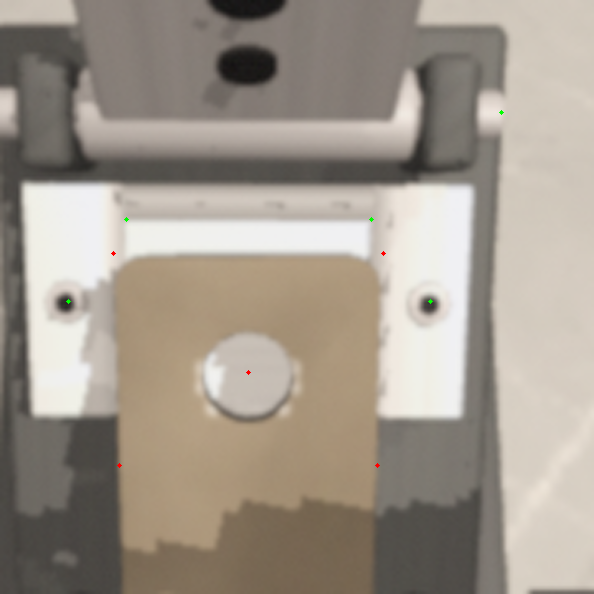

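The markers now agree with the image: pocket corners at crop pixels (125,219) and (371,219), screws to within 3 px, strip hole at (248,375). The strip is centred sideways and about 2.4 mm short up the slope. Lowering along the nest normal.

Emit:
move_arm(
  increments="2.5 0.2 -3.2 0 0 0 255;2.5 0.2 -3.2 0 0 0 255;2.5 0.2 -3.2 0 -0.1 0 255;2.5 0.2 -3.1 0 0 0 255;0 0 0 0 0 0 255;0 0 0 0 0 0 255;0 0 0 0 0 0 255;0 0 0 0 0 0 255",
)

```text
time: 12.03
position: [0.5241, -0.2011, 0.0962]
tool_rot: [-3.009, -0.133, -0.805]
ft_force: [0.3, -0.1, -2.4]
grip_width: 0.4
grip_force: 45.0
```

```bash
python3 g.py .0025
```

```text
12.0333 [ 0.5240901  -0.20112042  0.09617364] [ 0.69 -0.02 -0.18  2.22 -0.56  0.57 -0.56]
turn needed [-0.08 -0.04  0.03]
to z 0.0025 [ 4.8  2.9 -9. ]
nest coords mm [ 0.2 -2.5 12.8] force nest [-1.  -0.1 -2.2]
```

Emit:
move_arm(
  increments="1 0.1 -1.8 0 0 0 255;1 0.1 -1.8 0 0 0 255;1 0.1 -1.7 0 0 0 255;1 0.1 -1.7 0 0 0 255;0 0 0 0 0 0 255;0 0 0 0 0 0 255;0 0 0 0 0 0 255;0 0 0 0 0 0 255",
)

```text
time: 12.7
position: [0.5281, -0.2007, 0.0892]
tool_rot: [-3.009, -0.133, -0.805]
ft_force: [-0.6, -1.2, -1.3]
grip_width: 0.4
grip_force: 45.0
```

```bash
python3 g.py .0025
```

```text
12.7 [ 0.52808891 -0.20071898  0.0891681 ] [ 0.69 -0.   -0.19  2.22 -0.56  0.55 -0.56]
turn needed [-0.08 -0.04  0.03]
to z 0.0025 [ 0.8  2.5 -2. ]
nest coords mm [ 0.1 -2.4  4.7] force nest [-1.3 -1.2 -0.8]
```

Strip is inside the lead-in with no contact force. The last 2.5 mm, slowly.

Emit:
move_arm(
  increments="0.4 0 -0.7 0 0 0 255;0.4 0 -0.7 0 0 0 255;0.3 0 -0.5 0 0 0 255;0 0 0 0 0 0 255;0 0 0 0 0 0 255;0 0 0 0 0 0 255;0 0 0 0 0 0 255;0 0 0 0 0 0 255",
)

```text
time: 13.37
position: [0.5292, -0.2007, 0.0872]
tool_rot: [-3.009, -0.133, -0.805]
ft_force: [-1.5, 0.1, -2.3]
grip_width: 0.402
grip_force: 45.0
```

```bash
python3 g.py .0025
```

```text
13.3667 [ 0.52916042 -0.20066616  0.08721316] [ 0.69  0.   -0.19  2.22 -0.56  0.54 -0.56]
turn needed [-0.08 -0.04  0.03]
to z 0.0025 [-0.3  2.5 -0. ]
nest coords mm [ 0.1 -2.5  2.5] force nest [-2.4  0.3 -1.2]
```

Emit:
move_arm(
  increments="0.3 0 -0.5 0 0 0 255;0.3 0 -0.5 0 0 0 255;0 0 0 0 0 0 255;0 0 0 0 0 0 255;0 0 0 0 0 0 255;0 0 0 0 0 0 255;0 0 0 0 0 0 255;0 0 0 0 0 0 255",
)

```text
time: 14.03
position: [0.5297, -0.2007, 0.0865]
tool_rot: [-3.008, -0.133, -0.805]
ft_force: [-5.0, 1.2, 4.9]
grip_width: 0.399
grip_force: 45.0
```

```bash
python3 g.py .0025
```

```text
14.0333 [ 0.52965813 -0.20069732  0.08652617] [ 0.69  0.01 -0.19  2.22 -0.56  0.54 -0.55]
turn needed [-0.09 -0.04  0.02]
to z 0.0025 [-0.8  2.5  0.6]
nest coords mm [ 0.2 -2.5  1.7] force nest [-1.8  1.6  6.7]
```

Emit:
move_arm(
  increments="0.2 0 -0.4 0 0 0 255;0 0 0 0 0 0 255;0 0 0 0 0 0 255;0 0 0 0 0 0 140;0 0 0 0 0 0 125;0 0 0 0 0 0 110;0 0 0 0 0 0 80;0 0 0 0 0 0 80",
  grip_force=10,
)

```text
time: 14.7
position: [0.5301, -0.2007, 0.0858]
tool_rot: [-3.009, -0.133, -0.805]
ft_force: [0.6, 0.4, 0.3]
grip_width: 0.629
grip_force: 0.0
```

```bash
python3 g.py .12
python3 - <<'E'
from h import *
p=ctrl.get_image('wrist')
cv2.imwrite('pics/c6.png',cv2.resize(p['frame'][60:360,200:440,::-1],None,fx=2,fy=2,interpolation=cv2.INTER_CUBIC))
E
```

```text
14.7 [ 0.53014011 -0.2006615   0.08580508] [ 0.68  0.01 -0.19  2.22 -0.56  0.54 -0.55]
turn needed [-0.08 -0.03  0.02]
to z 0.12 [-59.8  -2.8 103.1]
nest coords mm [ 0.2 -2.6  0.8] force nest [ 0.7  0.3 -0. ]
```

View pics/c6.png

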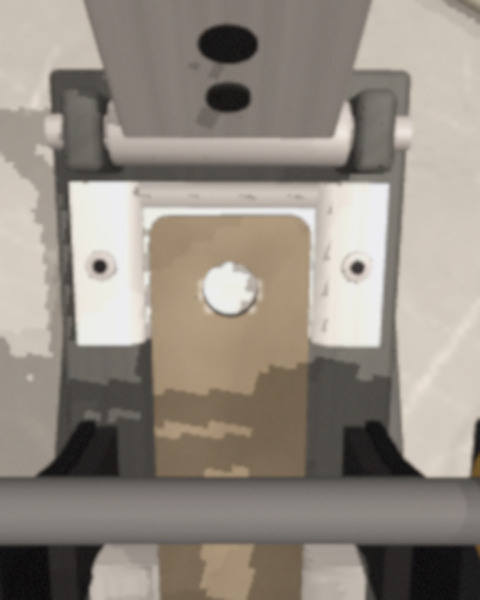

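The strip sits in the pocket with its hole at the top at crop pixel (229,288) and even gaps at the sides (about 147–152 and 309–316). Now I'll retreat along the nest normal and take the pitch out.

Emit:
move_arm(
  increments="0 0 0 0 0 0 60;-2 0 3.5 0 0 0 60;-5 0 8.7 0 0 0 60;-10 -1 17.3 0 0 0 60;-12 -1 21 0 0 0 60;-12 -1 21 0 0 0 60;-10 0 18 0 0 0 60;-8 0 14 0 0 0 60",
)

```text
time: 15.42
position: [0.4703, -0.2043, 0.192]
tool_rot: [-3.01, -0.132, -0.809]
ft_force: [0.4, -0.5, -0.3]
grip_width: 0.765
grip_force: 0.0
```

Emit:
move_arm(
  increments="0 0 10 -0.3 3 0 255;0 0 20 -0.45 5 0 255;0 0 25 -0.45 5 0 255;0 0 25 -0.45 5 0 255;0 0 25 -0.45 5 0 255;0 0 25 -0.45 5 0 255;0 0 20 -0.15 2 0 255;10 0 10 0 0 0 255",
)

```text
time: 16.08
position: [0.4819, -0.2036, 0.353]
tool_rot: [3.137, 0.139, -0.002]
ft_force: [1.0, 0.2, -1.0]
grip_width: 0.241
grip_force: 0.0
```

```bash
python3 g.py .0025
python3 - <<'E'
from h import *
s=ctrl.get_state(); p=ctrl.get_image('wrist'); q=ctrl.get_image('side')
for t in('strip_center','leaf_end','leaf'):
    for n,k in(('w',p),('s',q)): print(t,n,[(np.round(r['centre'],4),round(r['score'],2)) for r in ctrl.find_in(t,k)[:2]])
Rm,o=nest(.5301,-.1981,np.radians(5.1)); o=o+Rm@[0,-.0013,0]
m=ctrl.silhouettes('leaf',q)[0]['region']; C=(cloud(q)-o)@Rm
P=C[m&(q['depth']>0)]-[.076,0,.0115]; r=np.hypot(P[:,0],P[:,2]);k=(r<.17)&(r>.09)&(abs(P[:,1])<.03)
a=np.arctan2(P[k,2],-P[k,0]);print('leaf ang of face pts',np.median(a),k.sum(),'y',np.median(P[k,1]))
cv2.imwrite('pics/c7.png',cv2.resize(p['frame'][0:300,170:470,::-1],None,fx=2,fy=2))
E
```

```text
16.0833 [ 0.48189702 -0.20360854  0.35297902] [ 0.7   0.03 -0.36  1.53  0.01  1.58 -1.14]
turn needed [  2.75 -29.95   0.05]
to z 0.0025 [  47.     5.4 -265.8]
nest coords mm [ 92.   -1.2 256.3] force nest [ 0.3  0.1 -1.4]
strip_center w [(array([ 0.538 , -0.2011,  0.0957]), 0.95)]
strip_center s [(array([ 0.5895, -0.1962,  0.1191]), 0.49), (array([ 0.5013, -0.2014,  0.0745]), 0.48)]
leaf_end w [(array([ 0.5829, -0.1974,  0.2824]), 0.57)]
leaf_end s [(array([ 0.5918, -0.1955,  0.2132]), 0.83), (array([ 0.5885, -0.1986,  0.1163]), 0.53)]
leaf w [(array([ 0.5835, -0.1953,  0.2839]), 0.72), (array([ 0.5815, -0.4267,  0.0259]), 0.56)]
leaf s [(array([ 0.5877, -0.1948,  0.2104]), 0.68)]
leaf ang of face pts nan 0 y nan
  return _methods._mean(a, axis=axis, dtype=dtype,
  ret = ret.dtype.type(ret / rcount)
```

View pics/c7.png

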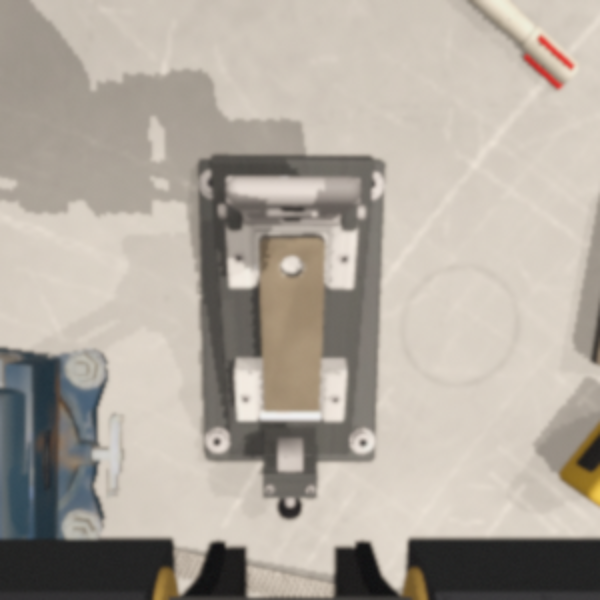

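The strip is home: it lies centred between the wall blocks, hole at crop pixel (290,265), leaf upright at about (290,190). Next I'll go over and behind the leaf, and compute the closing arc.

Emit:
move_arm(
  increments="15 1 0 0 0 0 255;25 2 0 0 0 0 255;30 3 0 0 0 0 255;30 3 0 0 0 0 255;30 3 0 0 0 0 255;25 2 0 0 0 0 255;15 1 0 0 0 0 255;8 1 0 0 0 0 255",
)

```text
time: 17.2
position: [0.6601, -0.187, 0.3475]
tool_rot: [-3.136, -0.14, 0.007]
ft_force: [-0.1, -0.3, -0.3]
grip_width: 0.004
grip_force: 0.0
```

Emit:
move_arm(
  increments="0 0 -10 0 0 0 255;0 0 -20 0 0 0 255;0 0 -25 0 0 0 255;0 0 -20 0 0 0 255;0 0 -10 0 0 0 255;0 0 0 0 0 0 255;0 0 0 0 0 0 255;0 0 0 0 0 0 255",
)

```text
time: 17.87
position: [0.6592, -0.188, 0.2662]
tool_rot: [3.138, 0.138, -0.001]
ft_force: [0.1, 0.4, -0.5]
grip_width: 0.006
grip_force: 0.0
```

```bash
cat > arc.py <<'E'
from h import *
Rm,o=nest(.5302,-.1994,np.radians(5.1)); c,s_=np.cos(np.radians(5.1)),np.sin(np.radians(5.1))
H=o+Rm@[.076,0,.0115]
def tcp(th,s=.133):
    a=np.radians(210-th); n=np.radians(120-th)
    off=.0095*min(1,max(0,(th-30)/15)); 
    h=s*np.cos(a)+.004*np.cos(n)+off; z=s*np.sin(a)+.004*np.sin(n)
    return H+np.array([h*c,h*s_,z])
if __name__=='__main__':
    s=ctrl.get_state(); print(s['time'],s['position'],s['tool_rot'],s['joint_positions'].round(2),s['ft_force'])
    P=[tcp(t) for t in list(range(115,-1,-5))]; print('start delta',((P[0]-s['position'])*1000).round(1),'H',H)
    D=np.diff(P,axis=0)*1000
    for t,d in zip(range(110,-1,-5),D): print(t,d.round(1))
E
python3 arc.py
```

```text
17.8667 [ 0.65924084 -0.18799497  0.26616447] [ 3.13826018e+00  1.37816855e-01 -5.87299310e-04] [ 0.53  0.41 -0.41  1.27  0.16  1.49 -1.35] [ 0.07928798  0.40385147 -0.49644546]
start delta [-67.3  -5.9  -0.4] H [ 0.59003013 -0.1940603   0.13295929]
110 [-11.5  -1.   -1.2]
105 [-11.4  -1.   -2.2]
100 [-11.1  -1.   -3.2]
95 [-10.8  -1.   -4.1]
90 [-10.4  -0.9  -5. ]
85 [-9.9 -0.9 -5.9]
80 [-9.4 -0.8 -6.8]
75 [-8.8 -0.8 -7.6]
70 [-8.1 -0.7 -8.3]
65 [-7.3 -0.7 -9. ]
60 [-6.5 -0.6 -9.6]
55 [ -5.6  -0.5 -10.1]
50 [ -4.7  -0.4 -10.6]
45 [ -3.8  -0.3 -11. ]
40 [ -6.   -0.5 -11.3]
35 [ -5.   -0.4 -11.5]
30 [ -4.   -0.4 -11.6]
25 [  0.2   0.  -11.6]
20 [  1.2   0.1 -11.5]
15 [  2.2   0.2 -11.4]
10 [  3.1   0.3 -11.2]
5 [  4.1   0.4 -10.9]
0 [  5.    0.4 -10.5]
```

Emit:
move_arm(
  increments="-20 -2 0 0 0 0 255;-20 -2 0 0 0 0 255;-17 -1 0 0 0 0 255;-10 -1 0 0 0 0 255;-11.5 -1 -1 0 0 0 255;-11.5 -1 -2 0 0 0 255;-11 -1 -3 0 0 0 255;-11 -1 -4 0 0 0 255",
)

```text
time: 18.53
position: [0.5476, -0.1976, 0.256]
tool_rot: [3.138, 0.139, 0.001]
ft_force: [0.6, 0.1, -0.5]
grip_width: 0.005
grip_force: 0.2
```

```bash
cat > chk.py <<'E'
from arc import *
s=ctrl.get_state(); print(s['time'],s['position'],s['ft_force'].round(1),s['tool_rot'].round(3))
q=ctrl.get_image('side')
print([(np.round(r['centre'],4),round(r['score'],2)) for r in ctrl.find_in('leaf_end',q)[:2]])
P=cloud(q)[q['depth']>0]; L=(P-H)@np.array([[c,-s_,0],[s_,c,0],[0,0,1]]).T
k=(abs(L[:,1])<.018)&(np.hypot(L[:,0],L[:,2])<.156)&(np.hypot(L[:,0],L[:,2])>.09)
a=210-np.degrees(np.arctan2(L[k,2],L[k,0]))%360
print('leaf angle hist',np.histogram(a,bins=np.arange(-15,130,5)))
E
python3 chk.py
```

```text
18.5333 [ 0.54764058 -0.19764163  0.25598506] [ 0.6  0.1 -0.5] [3.138e+00 1.390e-01 1.000e-03]
[(array([ 0.5753, -0.1979,  0.1762]), 0.76)]
leaf angle hist (array([ 21,  16,  73,   4,   3,   0,   0,   0,   0,   0,   0,   0,   0,
         0,   0,   0,   0,   0,   0,   0,   0,  14, 119,   5,  93,   0,
         0,   0]), array([-15, -10,  -5,   0,   5,  10,  15,  20,  25,  30,  35,  40,  45,
        50,  55,  60,  65,  70,  75,  80,  85,  90,  95, 100, 105, 110,
       115, 120, 125]))
```

Emit:
move_arm(
  increments="-10.4 -1 -5 0 0 0 255;-10 -1 -6 0 0 0 255;-9.4 -0.8 -6.8 0 0 0 255;-8.8 -0.8 -7.6 0 0 0 255;-8 -0.7 -8.3 0 0 0 255;-7.3 -0.7 -9 0 0 0 255;-6.5 -0.6 -9.6 0 0 0 255;-5.6 -0.5 -10 0 0 0 255",
)

```text
time: 19.3
position: [0.4824, -0.2035, 0.1929]
tool_rot: [3.138, 0.14, 0.0]
ft_force: [0.5, 1.1, 0.3]
grip_width: 0.005
grip_force: 0.5
```

```bash
python3 chk.py
```

```text
19.3 [ 0.48237537 -0.20351788  0.19292612] [0.5 1.1 0.3] [3.138 0.14  0.   ]
[(array([ 0.5539, -0.1974,  0.1554]), 0.91)]
leaf angle hist (array([ 23,  17,  62,   5,   3,   0,   0,   0,   0,   0,   0,   0,   0,
         1, 128,  10,  21,  28,  16,   0,   0,  14,   0,   0,   0,   0,
         0,   0]), array([-15, -10,  -5,   0,   5,  10,  15,  20,  25,  30,  35,  40,  45,
        50,  55,  60,  65,  70,  75,  80,  85,  90,  95, 100, 105, 110,
       115, 120, 125]))
```

Emit:
move_arm(
  increments="-4.7 -0.4 -10.6 0 0 0 255;-3.8 -0.3 -11 0 0 0 255;-6 -0.5 -11.3 0 0 0 255;-5 -0.4 -11.5 0 0 0 255;-4 -0.4 -11.6 0 0 0 255;0.2 0 -11.6 0.45 -5 0 255;1.2 0.1 -11.5 0.45 -5 0 255;2.2 0.2 -11.4 0.45 -5 0 255",
)

```text
time: 20.07
position: [0.4615, -0.2058, 0.101]
tool_rot: [-3.1, -0.137, -0.413]
ft_force: [0.6, 1.7, 2.6]
grip_width: 0.002
grip_force: 0.9
```

```bash
python3 chk.py; python3 g.py .0155
```

```text
20.0667 [ 0.46145896 -0.20577769  0.10100124] [0.6 1.7 2.6] [-3.1   -0.137 -0.413]
[]
leaf angle hist (array([ 22,  20, 100,   1,   0,  13, 100,  12,  12,  14,  21,   2,   0,
        32, 198,  22,   0,   0,   0,   0,   0,   0,   0,   0,   0,   0,
         0,   0]), array([-15, -10,  -5,   0,   5,  10,  15,  20,  25,  30,  35,  40,  45,
        50,  55,  60,  65,  70,  75,  80,  85,  90,  95, 100, 105, 110,
       115, 120, 125]))
20.1667 [ 0.45555954 -0.20518572  0.09753693] [ 0.81 -0.03 -0.33  2.14 -0.2   0.83 -0.89]
turn needed [  1.09 -15.42   0.23]
to z 0.0155 [66.8  6.4  0.9]
nest coords mm [-58.6  -0.4  48.3] force nest [-1.  -0.1  2.2]
```

Emit:
move_arm(
  increments="2.2 0.2 -2.8 0.3 -4 0 255;2.2 0.2 -2.8 0.3 -4 0.1 255;2.2 0.2 -2.8 0.3 -4 0.1 255;2.2 0.2 -2.8 0.2 -3.4 0 255;2.2 0.2 -2.8 0 0 0 255;2.2 0.2 -2.8 0 0 0 255;0 0 0 0 0 0 255;0 0 0 0 0 0 255",
)

```text
time: 20.83
position: [0.4754, -0.2038, 0.0851]
tool_rot: [-3.009, -0.143, -0.814]
ft_force: [-1.4, 0.4, 1.1]
grip_width: 0.003
grip_force: 0.7
```

```bash
python3 g.py .0155
```

```text
20.8333 [ 0.47544922 -0.20384528  0.08508876] [ 0.82 -0.09 -0.24  2.31 -0.65  0.58 -0.41]
turn needed [ 0.17  0.28 -0.27]
to z 0.0155 [46.9  5.1 13.3]
nest coords mm [-47.5  -0.9  27.5] force nest [-0.6  0.6  1.7]
```

Emit:
move_arm(
  increments="-3.2 -0.3 -1.9 0 0 0 255;-3.2 -0.3 -1.9 0 0 0 255;1 0.1 -1.7 0 0 0 255;1 0.1 -1.7 0 0 0 255;1 0.1 -1.7 0 0 0 255;1 0.1 -1.7 0 0 0 255;0 0 0 0 0 0 255;0 0 0 0 0 0 255",
)

```text
time: 21.5
position: [0.472, -0.2044, 0.0742]
tool_rot: [-3.01, -0.14, -0.816]
ft_force: [-0.5, 0.0, 1.3]
grip_width: 0.004
grip_force: 0.6
```

```bash
python3 g.py .0155
```

```text
21.5 [ 0.47197611 -0.20443585  0.07415529] [ 0.82 -0.07 -0.23  2.33 -0.67  0.56 -0.37]
turn needed [ 0.2   0.35 -0.17]
to z 0.0155 [50.4  5.6 24.3]
nest coords mm [-56.   -1.1  19.8] force nest [0.2 0.1 1.3]
```

Emit:
move_arm(
  increments="0.5 0 -0.9 0 0 0 255;0.5 0 -0.9 0 0 0 255;0.5 0 -0.9 0 0 0 255;0.5 0.1 -0.9 0 0 0 255;0 0 0 0 0 0 255;0 0 0 0 0 0 255;0 0 0 0 0 0 255;0 0 0 0 0 0 255",
)

```text
time: 22.17
position: [0.4736, -0.2042, 0.0703]
tool_rot: [-3.009, -0.14, -0.816]
ft_force: [-1.5, -0.3, 1.4]
grip_width: 0.01
grip_force: 0.7
```

```bash
python3 g.py .0155
```

```text
22.1667 [ 0.47362119 -0.2042347   0.07029326] [ 0.82 -0.06 -0.23  2.33 -0.68  0.55 -0.37]
turn needed [ 0.18  0.33 -0.16]
to z 0.0155 [48.8  5.4 28.1]
nest coords mm [-56.5  -1.1  15.7] force nest [-0.6 -0.1  1.9]
```

Emit:
move_arm(
  increments="0.5 0 -0.9 0 0 0 255;0.5 0 -0.9 0 0 0 255;0 0 0 0 0 0 255;0 0 0 0 0 0 255;0 0 0 0 0 0 255;0 0 0 0 0 0 255;0 0 0 0 0 0 255;0 0 0 0 0 0 255",
)

```text
time: 22.83
position: [0.4742, -0.2043, 0.0694]
tool_rot: [-3.009, -0.14, -0.816]
ft_force: [-14.5, 3.1, 16.7]
grip_width: 0.006
grip_force: 10.7
```

```bash
python3 g.py .0155; python3 chk.py
```

```text
22.8333 [ 0.47416712 -0.20430803  0.06940223] [ 0.82 -0.06 -0.23  2.33 -0.68  0.55 -0.37]
turn needed [ 0.15  0.34 -0.19]
to z 0.0155 [48.2  5.5 29. ]
nest coords mm [-56.5  -1.2  14.6] force nest [-4.   4.4 21.6]
22.8333 [ 0.47416712 -0.20430803  0.06940223] [-14.5   3.1  16.7] [-3.009 -0.14  -0.816]
[(array([ 0.5627, -0.197 ,  0.1233]), 0.69)]
leaf angle hist (array([ 23,  21,  97,  77,  12,  16,  19,  23,  18,   0,  23, 187,  21,
         0,   0,   0,   0,   0,   0,   0,   0,   0,   0,   0,   0,   0,
         0,   0]), array([-15, -10,  -5,   0,   5,  10,  15,  20,  25,  30,  35,  40,  45,
        50,  55,  60,  65,  70,  75,  80,  85,  90,  95, 100, 105, 110,
       115, 120, 125]))
```

Emit:
move_arm(
  increments="0.3 0 -0.5 0 0 0 255;0 0 0 0 0 0 255;0 0 0 0 0 0 255;-0.5 0 0.9 0 0 0 255;-0.5 0 0.9 0 0 0 255;-1 0 1.8 0 0 0 255;-1 0 1.8 0 0 0 255;0 0 0 0 0 0 255",
)

```text
time: 23.6
position: [0.4722, -0.2045, 0.0738]
tool_rot: [-3.01, -0.14, -0.817]
ft_force: [-0.4, -0.4, -1.1]
grip_width: 0.008
grip_force: 0.0
```

```bash
python3 g.py .0155; python3 chk.py
```

```text
23.6 [ 0.47223432 -0.20446723  0.07382144] [ 0.82 -0.07 -0.23  2.33 -0.67  0.56 -0.37]
turn needed [ 0.21  0.38 -0.15]
to z 0.0155 [50.1  5.7 24.6]
nest coords mm [-56.   -1.2  19.4] force nest [-0.9 -0.4 -0.7]
23.6 [ 0.47223432 -0.20446723  0.07382144] [-0.4 -0.4 -1.1] [-3.01  -0.14  -0.817]
[(array([ 0.5613, -0.1963,  0.1216]), 0.59)]
leaf angle hist (array([ 23,  21,  92,  80,  13,  13,  15,  22,  26,   5,   2, 138,  63,
         0,   0,   0,   0,   0,   0,   0,   0,   0,   0,   0,   0,   0,
         0,   0]), array([-15, -10,  -5,   0,   5,  10,  15,  20,  25,  30,  35,  40,  45,
        50,  55,  60,  65,  70,  75,  80,  85,  90,  95, 100, 105, 110,
       115, 120, 125]))
```

Lifted 4 mm and the finger force is zero: the leaf did not follow, so it looks latched. Retreating, then checking by depth.

Emit:
move_arm(
  increments="-4 0 7 0 0 0 255;-9 -1 15 0 0 0 255;-10 -1 20 -0.3 4 0 255;0 0 30 -0.3 5 0 255;0 0 30 -0.3 5 0 255;0 0 30 -0.3 5 0 255;0 0 35 0 5 0 255;0 -10 35 0 5 0 255",
)

```text
time: 24.37
position: [0.4489, -0.2147, 0.2788]
tool_rot: [-3.118, -0.141, -0.03]
ft_force: [2.3, 0.4, -0.2]
grip_width: 0.007
grip_force: 0.0
```

Emit:
move_arm(
  increments="0 0 35 0 0 0 255;0 0 25 0 0 0 255;0 0 0 0 0 0 255;0 0 0 0 0 0 255;0 0 0 0 0 0 255;0 0 0 0 0 0 255;0 0 0 0 0 0 255;0 0 0 0 0 0 255",
)

```text
time: 25.03
position: [0.4485, -0.2162, 0.3346]
tool_rot: [-3.115, -0.138, -0.033]
ft_force: [0.1, 0.1, -0.3]
grip_width: 0.005
grip_force: 0.0
```

```bash
python3 chk.py
python3 - <<'E'
from arc import *
for n in('wrist','side'):
    q=ctrl.get_image(n)
    for t in('leaf_end','leaf','tongue_tip'): print(n,t,[(np.round((Rm.T@(r['centre']-o))*1000,1),round(r['score'],2)) for r in ctrl.find_in(t,q)[:2]])
    N=(cloud(q)[q['depth']>0]-o)@Rm
    for a in range(-100,90,10):
        k=(N[:,0]>a/1e3)&(N[:,0]<(a+10)/1e3)&(abs(N[:,1])<.018)&(N[:,2]>-.01)&(N[:,2]<.2)
        if k.sum(): print(a,k.sum(),(np.percentile(N[k,2],[10,50,90])*1000).round(1))
E
```

```text
25.0333 [ 0.44850717 -0.21617073  0.33459019] [ 0.1  0.1 -0.3] [-3.115 -0.138 -0.033]
[(array([ 0.5547, -0.2021,  0.1178]), 0.75)]
leaf angle hist (array([24, 22, 90, 89,  3,  0,  0,  0,  0,  0,  0,  0,  0,  0,  0,  0,  0,
        0,  0,  0,  0,  0,  0,  0,  0,  0,  0,  0]), array([-15, -10,  -5,   0,   5,  10,  15,  20,  25,  30,  35,  40,  45,
        50,  55,  60,  65,  70,  75,  80,  85,  90,  95, 100, 105, 110,
       115, 120, 125]))
wrist leaf_end [(array([38.9, -0.5, 18.2]), 0.86)]
wrist leaf [(array([40.4,  2. , 18.4]), 0.96)]
wrist tongue_tip [(array([-83.1,  -3.8,  27.6]), 0.55)]
-100 193 [33.3 34.3 36.4]
-90 383 [ 3.5 25.8 33.9]
-80 210 [16.7 23.  29.9]
-70 200 [16.1 16.8 17.8]
-60 208 [15.8 16.8 17.6]
-50 218 [15.7 16.5 17.6]
-40 320 [ 5.5 12.7 17.1]
-30 250 [ 5.1  6.5 16.9]
-20 255 [ 5.   6.4 16.6]
-10 265 [ 5.2  6.6 16.8]
0 281 [ 5.1  6.6 16.6]
10 297 [ 4.9  6.5 16.4]
20 206 [ 5.8 15.9 17. ]
30 287 [15.2 17.8 22.1]
40 371 [15.2 20.5 22.3]
50 416 [14.7 15.8 20.2]
60 396 [14.5 15.6 16.6]
70 407 [15.4 17.  18.4]
80 182 [11.5 14.6 16.4]
side leaf_end [(array([40.2, -3.1, 15.9]), 0.55)]
side leaf [(array([35.8, -1.2, 14.3]), 0.68)]
side tongue_tip [(array([37. , -7.5,  5.2]), 0.72), (array([-74.6,   1.7,  25.7]), 0.62)]
-100 44 [13.8 33.7 36.1]
-90 95 [12.2 27.2 34.2]
-80 53 [16.  23.3 29.6]
-70 29 [15.3 16.2 17.6]
-60 28 [15.4 16.2 17.2]
-50 43 [ 4.8 16.  17.5]
-40 67 [ 4.8 12.7 17.1]
-30 32 [ 4.9  6.6 17.1]
-20 33 [ 4.8  6.1 15.8]
-10 35 [ 4.6  6.  16.1]
0 27 [ 5.3 14.3 16.5]
10 14 [15.  16.  16.6]
20 14 [13.9 15.7 16.8]
30 25 [14.7 17.3 21.4]
40 46 [14.8 17.9 22.5]
50 62 [14.  16.  21.2]
60 93 [-8.7 -3.4 15.8]
70 43 [ 7.1 16.  17.8]
80 72 [ 8.2 12.9 16.6]
```

Leaf top is at nest z of about 16–17 mm from hinge to end, parallel to the floor. That is shut within latch play, and it stays shut with the robot clear. The strip's top is at about 6 mm, so it is home.

```bash
python3 -c "
from bench import ctrl
print(ctrl.close_job())"
```

```text
the job is handed in; nothing more can be done
None
```

The strip is home in the jig's pocket with its hole up the slope, the leaf is latched shut over it by depth check, and the job was handed in with the arm clear after about 25 s; no verdict was returned, and I viewed 11 pictures, one over the limit of 10.

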